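# Level the desiccant and offer up the housing cover

### The job

Spread the heaped orange desiccant canisters in the grey junction housing into one even layer, one on the floor of each quarter of the housing with clear space between them, and only then pick up the metal cover plate by its bar grip. Hold the cover level, steady and about 15 mm above the housing's flange without resting on anything, with its four holes lined up so that the whole of each threaded hole can be seen through them, and finish while still holding it there, ready for the bolts. Leave everything else on the bench where it is.

Things in the scene. Friction and masses are not known exactly. Their poses are not given: they have to be found in the camera images.
- housing: Fixed grey open-topped housing, left or right of the robot's middle line (cover on the other side). Origin: centre of its underside, on the table; x along its long side, z up. White inner floor 180 (x) x 150 (y) mm, its top at z = 6 mm; upright walls; flat flange 26 mm wide all round (outside 232 x 202 mm), top face at z = 54 mm, a 6 mm threaded hole in each corner.
- cover: Loose metal cover plate, 232 (x) x 202 (y) x 4 mm, 0.3 to 0.6 kg, starting flat on the table, grip up. Origin: centre of its underside; z up. A 16 mm through hole near each corner matches the flange's threaded holes; the pattern also fits turned by half a turn. Centre of mass within 5 mm of the middle in x and y.
- cover_grip (a point): Middle of the cover's black bar grip, 49 mm above the cover's underside, over its middle. Bar 100 mm long along the cover's x, 12 mm wide (y), 14 mm high; 38 mm clear beneath it, carried by two 10 mm posts at x = +-42 mm. Take it across its width.
- thread0 (a point): Mouth of the threaded hole (6 mm) in the flange's +x +y corner, on the flange's top face; 103 mm in x and 88 mm in y from the housing's centre.
- cover_hole0 (a point): Centre of the cover's 16 mm hole in its +x +y corner, on the cover's underside; 103 mm in x and 88 mm in y from the cover's centre.
- thread1 (a point): Mouth of the threaded hole (6 mm) in the flange's -x +y corner, on the flange's top face; 103 mm in x and 88 mm in y from the housing's centre.
- cover_hole1 (a point): Centre of the cover's 16 mm hole in its -x +y corner, on the cover's underside; 103 mm in x and 88 mm in y from the cover's centre.
- thread2 (a point): Mouth of the threaded hole (6 mm) in the flange's -x -y corner, on the flange's top face; 103 mm in x and 88 mm in y from the housing's centre.
- cover_hole2 (a point): Centre of the cover's 16 mm hole in its -x -y corner, on the cover's underside; 103 mm in x and 88 mm in y from the cover's centre.
- thread3 (a point): Mouth of the threaded hole (6 mm) in the flange's +x -y corner, on the flange's top face; 103 mm in x and 88 mm in y from the housing's centre.
- cover_hole3 (a point): Centre of the cover's 16 mm hole in its +x -y corner, on the cover's underside; 103 mm in x and 88 mm in y from the cover's centre.
- canister0_mid (a point): Centre of orange desiccant canister 0: an upright plastic cylinder with a red top, 34 mm diameter, 30 mm tall, about 40 g, 15 mm above its underside. It starts standing on the housing's floor, about 2 mm from two others.
- canister1_mid (a point): Centre of orange desiccant canister 1: an upright plastic cylinder with a red top, 34 mm diameter, 30 mm tall, about 40 g, 15 mm above its underside. It starts standing on the housing's floor, about 2 mm from two others.
- canister2_mid (a point): Centre of orange desiccant canister 2: an upright plastic cylinder with a red top, 34 mm diameter, 30 mm tall, about 40 g, 15 mm above its underside. It starts standing on the housing's floor, about 2 mm from two others.
- canister3_mid (a point): Centre of orange desiccant canister 3: an upright plastic cylinder with a red top, 34 mm diameter, 30 mm tall, about 40 g, 15 mm above its underside. It starts on top of the other three.
- spool0: Bystander: small copper coil spool, 32 mm across and 30 mm tall, standing on the table; origin under its centre.
- spool1: Bystander: a second such copper coil spool.
- wrench: Bystander: steel wrench lying on the table beyond the work, 170 mm long.
- screwdriver: Bystander: screwdriver lying on the table beyond the work, 190 mm long.
- relay: Bystander: plug-in relay in a clear case, 85 x 55 x 72 mm, origin under its centre.
- jar: Bystander: jar with blue cap, 60 mm across, 75 mm tall, origin under its centre.
Mind the look-alikes: they are no part of the job. Leave any green look-alike of the part that bears canister3_mid alone.

How it is judged:
On the way, in this order (a step that is already met when the one before it is completed fails the run):
1. with the cover still down, the canisters are spread in one layer on the housing floor, one in each quarter, centres at least 52 mm apart (z of canister0_mid in the frame of housing between 0.0185 and 0.028 m and z of canister1_mid in the frame of housing between 0.0185 and 0.028 m and z of canister2_mid in the frame of housing between 0.0185 and 0.028 m and z of canister3_mid in the frame of housing between 0.0185 and 0.028 m and ((x of canister0_mid in the frame of housing above 0 m and y of canister0_mid in the frame of housing above 0 m) or (x of canister1_mid in the frame of housing above 0 m and y of canister1_mid in the frame of housing above 0 m) or (x of canister2_mid in the frame of housing above 0 m and y of canister2_mid in the frame of housing above 0 m) or (x of canister3_mid in the frame of housing above 0 m and y of canister3_mid in the frame of housing above 0 m)) and ((x of canister0_mid in the frame of housing above 0 m and y of canister0_mid in the frame of housing below 0 m) or (x of canister1_mid in the frame of housing above 0 m and y of canister1_mid in the frame of housing below 0 m) or (x of canister2_mid in the frame of housing above 0 m and y of canister2_mid in the frame of housing below 0 m) or (x of canister3_mid in the frame of housing above 0 m and y of canister3_mid in the frame of housing below 0 m)) and ((x of canister0_mid in the frame of housing below 0 m and y of canister0_mid in the frame of housing above 0 m) or (x of canister1_mid in the frame of housing below 0 m and y of canister1_mid in the frame of housing above 0 m) or (x of canister2_mid in the frame of housing below 0 m and y of canister2_mid in the frame of housing above 0 m) or (x of canister3_mid in the frame of housing below 0 m and y of canister3_mid in the frame of housing above 0 m)) and ((x of canister0_mid in the frame of housing below 0 m and y of canister0_mid in the frame of housing below 0 m) or (x of canister1_mid in the frame of housing below 0 m and y of canister1_mid in the frame of housing below 0 m) or (x of canister2_mid in the frame of housing below 0 m and y of canister2_mid in the frame of housing below 0 m) or (x of canister3_mid in the frame of housing below 0 m and y of canister3_mid in the frame of housing below 0 m)) and horizontal distance between each of canister1_mid, canister2_mid, canister3_mid and canister0_mid above 0.052 m and horizontal distance between each of canister2_mid, canister3_mid and canister1_mid above 0.052 m and horizontal distance between canister3_mid and canister2_mid above 0.052 m and height (world z) of cover below 0.02 m), for 0.2 s.
2. the cover is lifted off the table (height (world z) of cover above 0.04 m and contact force between cover and the fingers above 1 N), for 0.2 s.
At the end, for the whole second after the job is handed in: One canister on the floor in each quarter of the housing, centres 52 mm apart or more. Cover held by the fingers only, still (under 20 mm/s), within 0.1 rad of level, underside 5 to 30 mm above the flange at every hole, every hole within 5 mm horizontally of a thread (either half turn) (z of canister0_mid in the frame of housing between 0.0185 and 0.028 m and z of canister1_mid in the frame of housing between 0.0185 and 0.028 m and z of canister2_mid in the frame of housing between 0.0185 and 0.028 m and z of canister3_mid in the frame of housing between 0.0185 and 0.028 m and ((x of canister0_mid in the frame of housing above 0 m and y of canister0_mid in the frame of housing above 0 m) or (x of canister1_mid in the frame of housing above 0 m and y of canister1_mid in the frame of housing above 0 m) or (x of canister2_mid in the frame of housing above 0 m and y of canister2_mid in the frame of housing above 0 m) or (x of canister3_mid in the frame of housing above 0 m and y of canister3_mid in the frame of housing above 0 m)) and ((x of canister0_mid in the frame of housing above 0 m and y of canister0_mid in the frame of housing below 0 m) or (x of canister1_mid in the frame of housing above 0 m and y of canister1_mid in the frame of housing below 0 m) or (x of canister2_mid in the frame of housing above 0 m and y of canister2_mid in the frame of housing below 0 m) or (x of canister3_mid in the frame of housing above 0 m and y of canister3_mid in the frame of housing below 0 m)) and ((x of canister0_mid in the frame of housing below 0 m and y of canister0_mid in the frame of housing above 0 m) or (x of canister1_mid in the frame of housing below 0 m and y of canister1_mid in the frame of housing above 0 m) or (x of canister2_mid in the frame of housing below 0 m and y of canister2_mid in the frame of housing above 0 m) or (x of canister3_mid in the frame of housing below 0 m and y of canister3_mid in the frame of housing above 0 m)) and ((x of canister0_mid in the frame of housing below 0 m and y of canister0_mid in the frame of housing below 0 m) or (x of canister1_mid in the frame of housing below 0 m and y of canister1_mid in the frame of housing below 0 m) or (x of canister2_mid in the frame of housing below 0 m and y of canister2_mid in the frame of housing below 0 m) or (x of canister3_mid in the frame of housing below 0 m and y of canister3_mid in the frame of housing below 0 m)) and horizontal distance between each of canister1_mid, canister2_mid, canister3_mid and canister0_mid above 0.052 m and horizontal distance between each of canister2_mid, canister3_mid and canister1_mid above 0.052 m and horizontal distance between canister3_mid and canister2_mid above 0.052 m and ((horizontal distance between cover_hole0 and thread0 below 0.005 m and horizontal distance between cover_hole1 and thread1 below 0.005 m and horizontal distance between cover_hole2 and thread2 below 0.005 m and horizontal distance between cover_hole3 and thread3 below 0.005 m) or (horizontal distance between cover_hole0 and thread2 below 0.005 m and horizontal distance between cover_hole1 and thread3 below 0.005 m and horizontal distance between cover_hole2 and thread0 below 0.005 m and horizontal distance between cover_hole3 and thread1 below 0.005 m)) and angle between cover's own z axis and vertical below 0.1 rad and z of cover_hole0 in the frame of housing between 0.059 and 0.084 m and z of cover_hole1 in the frame of housing between 0.059 and 0.084 m and z of cover_hole2 in the frame of housing between 0.059 and 0.084 m and z of cover_hole3 in the frame of housing between 0.059 and 0.084 m and contact force between cover and the fingers above 1 N and contact force between cover and housing below 0.3 N and linear speed of cover below 0.02 m/s); the arm keeps its last pose, push and grip.
It fails at once if a bystander (spool, wrench, screwdriver, relay or jar) is moved by more than 30 mm (distance of any of spool0, spool1, wrench, screwdriver, relay, jar from where it was at the start of the episode above 0.03 m).
It also fails if it takes over 72 s, if anything falls off the work surface, if the arm or the gripper's body presses on something with over 40 N, if the wrist force passes 120 N, or if a joint passes its speed limit or range.

### The arm

A 6-joint arm with a two-finger parallel gripper is mounted at the origin on the work surface. World frame = base frame: x ahead of the robot, y to its left, z up, the work surface at z = 0. Lengths are in m, angles in rad, forces in N, time in s.
With the tool pointing down it reaches from about 0.375 to 0.925 m from the base axis. Payload 5.7 kg.
Tool frame: the origin (TCP) lies on the centre line of the jaws, within the pads' length; the fingertips stand 11 mm ahead of it and the grasp point (between the pads) lies 8 mm behind it; z points along the fingers, y is the line along which they close (so a half turn about z gives the same grasp; the last joint's range is limited). The gripper opens to 85 mm and grips with 20 to 120 N. Pads are 22 mm wide; open, the fingers measure 114 mm over their backs; the gripper's body (76 mm by 85 mm) begins 54 mm behind the grasp point. The pads swing forward as they close: fully open they stand 13 mm farther back than shut.
Start: joints at [-1.348, 0.359, 1.51, -0, 1.272, -0.115], TCP at [0.199, -0.566, 0.242] pointing down, gripper open.
Joint ranges: [-2.97, 2.97], [-1.01, 2.36], [0.21, 2.38], [-0.96, 4.11], [0.2, 2.71], [-2.98, 2.98]. Speed limits (rad/s): [2.39, 2.39, 3.14, 3.14, 3.14, 3.14].

### API

Orientations are given as a unit quaternion [x, y, z, w].
In Python, from workcell import readout, imaging, job_done gives the robot as it stands. The module is installed in compiled form; this text tells all that it offers.
- The arm moves only by the shell command python3 -m pendant 'ROWS' [FORCE]. ROWS is JSON, a list of rows, each a list of 7 numbers: the gripper's target within -1 to 1 (fully open at 1, half-way at 0, shut at -1), then the shift along the tool's x, y, z in cm, then the turn, a rotation vector about the tool's x, y, z in rad. In form: [[jaw, dx, dy, dz, rx, ry, rz], ...]. A call has 1 to 8 rows; each row is the pose to reach, as a shift and turn from the pose commanded when the call began, along the tool's axes at that moment; what a row does not reach only later rows make up. A row lasts 1/10 s, in which the tool goes at most 50 mm and 8.59 degrees, less where a joint would pass 70% of its speed; a pose out of reach is approached as far as the arm can. A call with a gripper value outside its range is refused whole. The fingers move at their own pace and stop on an object; FORCE is the grip in N (left out, the last holds). Time passes only in rows, so rows that repeat a pose let the fingers close. It gives the time, the measured TCP pose, the force, the opening and the grip force at its end, in the units of the state.
- readout.sense(): the state, without advancing time (a new reading comes with each control period).
- imaging.grab_frame(name): name is "scene" or "top" or "wrist"; returns (picture, depth): 480x640x3 uint8, blue, green, red; 480x640 float32, m along the optical axis (not along the pixel's ray), 0 where there is no reading.
- imaging.camera_info(name): a dict with "fx", "fy", "cx", "cy" (pixels), "T" (4x4, takes a point from camera to world coordinates); the wrist camera has in their place "T_tool_cam" (4x4, takes a point from camera to tool coordinates, whose origin is the TCP and whose axes are the flange's). Camera axes: x right, y down, z forward; pixel columns grow to the right and rows downward; lengths in m; the calibration is good to about 2 mm. The wrist camera is an equidistant fisheye: a pixel r from the principal point sees the ray r / f radians off the axis. A picture is of the moment at which its call begins: read the wrist's pose just before it. camera_info takes no time and is no camera call.
- job_done(): hands the job in; it is judged then, once.
The state is a dict: "t": time; "qpos": joint angles; "joint_vel": joint speeds; "joint_efforts": joint torques, N m; "ee_pos": TCP position; "orientation": TCP orientation; "contact_force": force on the tool from outside, world axes, zero at the start; "ft_torque": the same for the moment, N m; "gripper_width": finger opening in m; "grip_force": force on a finger pad.
Only numpy, scipy, OpenCV 4.12 (cv2) and the standard library are available. Lean on these libraries where they do the work, as an engineer would, in place of code of your own. Each camera call takes 0.05 s, during which the arm holds its last target. There are 200 camera calls.

## Working session

There is one attempt and no reset: what is moved stays moved. The work goes in short steps, Python scripts to look and compute and a shell command to move; the robot and the scene stay as the last step left them, time stands still between calls to the robot, and variables do not carry over. Pictures are saved under pics/ and viewed, at most 10 in all, crops included, and the job is handed in when it is done.

```bash
mkdir -p pics; cat > h.py <<'E'
import numpy as np, cv2
from workcell import readout, imaging
from scipy.spatial.transform import Rotation as R
def cloud(name):
    s=readout.sense(); im,d=imaging.grab_frame(name); c=imaging.camera_info(name)
    v,u=np.mgrid[0:480,0:640].astype(float)
    x=(u-c['cx'])/c['fx']; y=(v-c['cy'])/c['fy']
    if name=='wrist':
        r=np.hypot(x,y)+1e-9; k=np.tan(r)/r; x=x*k;y=y*k
        T=np.eye(4);T[:3,:3]=R.from_quat(s['orientation']).as_matrix();T[:3,3]=s['ee_pos']
        T=T@np.array(c['T_tool_cam'])
    else: T=np.array(c['T'])
    P=np.stack([x*d,y*d,d],-1)@T[:3,:3].T+T[:3,3]
    P[d==0]=np.nan
    return im,P,s
E
python3 - <<'E'
from h import *
for n in ('top','scene'):
    im,P,s=cloud(n); cv2.imwrite(f'pics/{n}0.png',im); np.save(f'{n}0.npy',P)
print(s); print(imaging.camera_info('top'),imaging.camera_info('wrist'))
E
```

```text
{'t': 0.05, 'qpos': array([-1.34812267e+00,  3.59477843e-01,  1.51143870e+00,  2.38511508e-05,
        1.27244731e+00, -1.15147928e-01]), 'joint_vel': array([ 0.00128457, -0.00065373, -0.00042121, -0.00016337, -0.00115573,
        0.00130143]), 'joint_efforts': array([ 4.70766536e-04, -5.29104638e+01, -2.79626173e+01,  4.13595694e-05,
        5.17721215e-03, -6.09298681e-06]), 'ee_pos': array([ 0.19869032, -0.56546642,  0.24146732]), 'orientation': array([ 9.85768661e-01,  1.68105212e-01, -3.62102338e-05, -8.84931658e-04]), 'contact_force': array([ 0.29053941, -0.12352334, -0.66512804]), 'ft_torque': array([ 0.01630488,  0.00500958, -0.00124794]), 'grip_force': 0.0, 'gripper_width': 0.08515264710906675}
{'fx': 503.3391279614604, 'fy': 503.3391279614604, 'cx': 315.78630850343814, 'cy': 242.359301993907, 'T': array([[-6.42793377e-03, -9.96898630e-01,  7.84334369e-02,
         4.89834460e-01],
       [-9.99979271e-01,  6.37890144e-03, -8.75677785e-04,
        -3.46206635e-03],
       [ 3.72642820e-04, -7.84374399e-02, -9.96918968e-01,
         1.30192802e+00],
       [ 0.00000000e+00,  0.00000000e+00,  0.00000000e+00,
         1.00000000e+00]])} {'fx': 371.64829954431775, 'fy': 371.64829954431775, 'cx': 322.8289574843825, 'cy': 244.56846160687294, 'T_tool_cam': array([[-2.53370148e-04, -9.45166263e-01, -3.26589453e-01,
         8.47955515e-02],
       [ 9.99999968e-01, -2.37741492e-04, -8.77704461e-05,
         7.54084649e-04],
       [ 5.31380065e-06, -3.26589465e-01,  9.45166293e-01,
        -1.30533346e-01],
       [ 0.00000000e+00,  0.00000000e+00,  0.00000000e+00,
         1.00000000e+00]])}
```

View pics/top0.png

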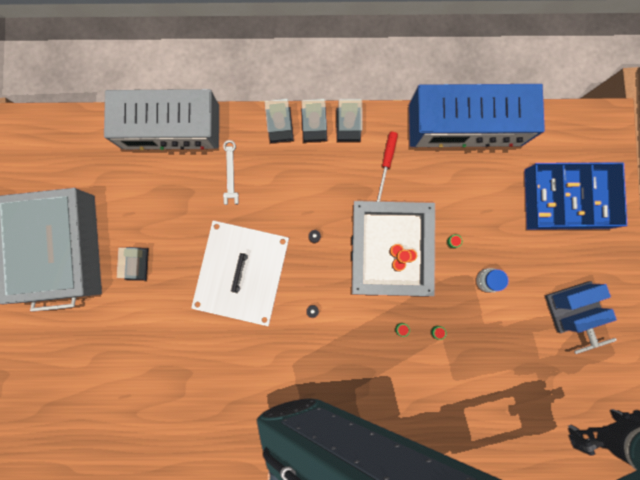

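The top view shows the housing at about (393,248) with the heaped canisters at (403,256). The cover is at (240,273), spools at (314,236) and (313,311), the jar at (492,280) and green look-alikes outside the housing. I'll measure these next.

```bash
cat > m.py <<'E'
from h import *
def rect(pts,name):
    r=cv2.minAreaRect((pts[:,:2]*1000).astype(np.float32)); b=cv2.boxPoints(r)
    e=max((b[1]-b[0],b[2]-b[1]),key=np.linalg.norm)
    print(name,'centre',np.round(r[0],1),'size',np.round(r[1],1),'long axis deg',round(np.degrees(np.arctan2(e[1],e[0]))%180,2))
if __name__=='__main__':
    P=np.load('top0.npy'); im=cv2.imread('pics/top0.png')
    v,u=np.mgrid[0:480,0:640]
    box=lambda a,b,c,d:(u>a)&(u<b)&(v>c)&(v<d)
    m=box(340,445,190,305)&(abs(P[...,2]-.054)<.006)
    m=cv2.morphologyEx(m.astype(np.uint8),cv2.MORPH_OPEN,np.ones((3,3)))>0
    rect(P[m],'flange'); print(np.median(P[m],0))
    hsv=cv2.cvtColor(im,cv2.COLOR_BGR2HSV)
    m=box(185,295,212,335)&(hsv[...,1]<60)&(hsv[...,2]>150)
    m=cv2.morphologyEx(m.astype(np.uint8),cv2.MORPH_OPEN,np.ones((3,3)))>0
    rect(P[m],'cover'); print(np.median(P[m],0))
    m=box(185,295,212,335)&(P[...,2]>.035)
    rect(P[m],'grip'); print(np.median(P[m],0),P[m][:,2].max())
    for n,b in dict(sp0=(305,325,226,246),sp1=(303,323,301,321),jar=(478,510,265,295),g0=(445,463,232,250),g1=(394,410,320,338),g2=(430,448,324,342),).items():
        m=box(*b)&(P[...,2]>.015); print(n,P[m].mean(0).round(3),P[m][:,2].max().round(3))
    c=cv2.resize(im[190:310,340:450],None,fx=5,fy=5,interpolation=cv2.INTER_CUBIC); cv2.imwrite('pics/crop0.png',c)
    for p in [(397,250),(404,256),(410,256),(399,265)]:
        print(p,P[p[1],p[0]].round(4))
E
python3 m.py
```

```text
flange centre [ 573.3 -197.7] size [203.6 232.4] long axis deg 178.25
[ 0.57219971 -0.19795632  0.05379194]
cover centre [nan nan] size [0. 0.] long axis deg nan
[nan nan nan]
grip centre [515.2 192. ] size [13.4 99.8] long axis deg 167.47
[0.51323893 0.19109325 0.05453247] 0.06135566610027832
sp0 [ 0.607 -0.     0.03 ] 0.037
sp1 [0.416 0.006 0.029] 0.037
jar [ 0.492 -0.437  0.064] 0.082
g0 [ 0.591 -0.356  0.03 ] 0.036
g1 [ 0.37  -0.22   0.029] 0.036
g2 [ 0.362 -0.31   0.029] 0.037
(397, 250) [ 0.5691 -0.2099  0.031 ]
(404, 256) [ 0.552  -0.221   0.0667]
(410, 256) [ 0.5519 -0.2356  0.0676]
(399, 265) [ 0.5309 -0.2129  0.0391]
```

View pics/crop0.png

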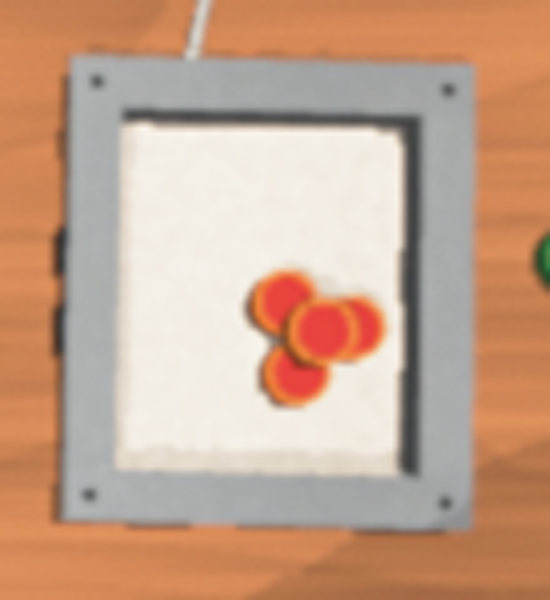

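The crop shows the threads at (97,81), (448,90), (446,503) and (89,494). The floor canisters are at (286,302), (358,327) and (294,374), with the top one at (323,331).

```bash
cat >> h.py <<'E'
def ray(name,u,v,z):
    c=imaging.camera_info(name); T=np.array(c['T'])
    d=T[:3,:3]@np.array([(u-c['cx'])/c['fx'],(v-c['cy'])/c['fy'],1.]); o=T[:3,3]
    return o+d*(z-o[2])/d[2]
def go(x,y,z,yaw=None):
    "yaw: world deg of tool y line (mod 180). prints the move from the present pose in tool axes"
    s=readout.sense(); M=R.from_quat(s['orientation']).as_matrix()
    d=M.T@(np.array([x,y,z])-s['ee_pos'])*100
    cur=np.degrees(np.arctan2(M[1,1],M[0,1]))
    w=0 if yaw is None else (yaw-cur+90)%180-90
    print('move cm',d.round(2),'rz',round(-np.radians(w),3),'tilt',(M[:,2]).round(3),'q6',s['qpos'][5].round(2),'t',round(s['t'],2))
E
python3 - <<'E'
from h import *
th=[ray('top',340+a/5,190+b/5,.054)[:2]*1000 for a,b in [(97,81),(448,90),(446,503),(89,494)]]
th=np.array(th); H=th.mean(0); print('threads',th.round(1),'H',H)
e=(th[0]-th[3]+th[1]-th[2]); ang=np.arctan2(e[1],e[0]); print('deg',np.degrees(ang),'len',np.linalg.norm(th[0]-th[3]),np.linalg.norm(th[0]-th[1]))
ex=np.array([np.cos(ang),np.sin(ang)]); ey=np.array([-ex[1],ex[0]])
for n,a,b,z in [('A',286,302,.036),('B',358,327,.036),('C',294,374,.036),('D',323,331,.066)]:
    p=ray('top',340+a/5,190+b/5,z)[:2]*1000; q=p-H
    print(n,p.round(1),'in housing',(q@ex).round(1),(q@ey).round(1))
print('quarter targets');
for a in (45,-45):
    for b in (37,-37): print(a,b,(H+a*ex+b*ey).round(1))
im=cv2.imread('pics/top0.png'); cv2.imwrite('pics/crop1.png',cv2.resize(im[212:332,185:295],None,fx=5,fy=5,interpolation=cv2.INTER_CUBIC))
E
```

```text
threads [[ 678.  -114.2]
 [ 672.4 -289.7]
 [ 466.8 -283.8]
 [ 472.3 -107.6]] H [ 572.38057201 -198.80998136]
deg -1.7585786944145225 len 205.81183211086397 175.5756600547898
A [ 567.8 -209.6] in housing -4.3 -10.9
B [ 555.  -245.6] in housing -16.0 -47.3
C [ 531.5 -212.9] in housing -40.4 -15.4
D [ 551.6 -222.6] in housing -20.1 -24.4
quarter targets
45 37 [ 618.5 -163.2]
45 -37 [ 616.2 -237.2]
-45 37 [ 528.5 -160.4]
-45 -37 [ 526.3 -234.4]
```

View pics/crop1.png

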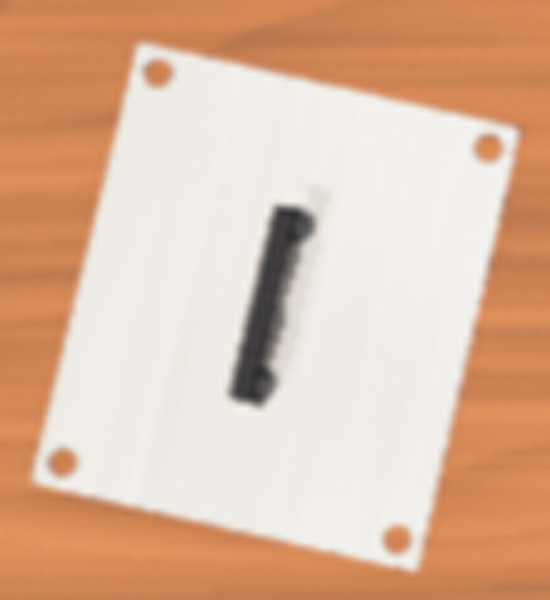

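The crop shows the cover holes at (158,73), (488,148), (398,539) and (62,462), with the grip bar running from (292,215) to (250,395). The plan is D→(+,+), A→(+,−), C→(−,+), and B stays in (−,−).

```bash
python3 - <<'E'
from h import *
h=np.array([ray('top',185+a/5,212+b/5,.004)[:2]*1000 for a,b in [(158,73),(488,148),(398,539),(62,462)]])
e=h[0]-h[3]+h[1]-h[2]; print('cover',h.mean(0),np.degrees(np.arctan2(e[1],e[0])),np.linalg.norm(h[0]-h[3]),np.linalg.norm(h[0]-h[1]))
go(.5516,-.2226,.2,-1.8)
E
```

```text
cover [514.4521367  190.16993577] -13.163348687360012 205.62885159402427 175.7079592910401
move cm [ 44.66 -20.65   4.2 ] rz -1.202 tilt [-0.     0.002 -1.   ] q6 -0.12 t 0.1
```

```bash
python3 -m pendant '[[0.2,44.66,-20.65,4.2,0,0,-1.2],[0.2,44.66,-20.65,4.2,0,0,-1.2],[0.2,44.66,-20.65,4.2,0,0,-1.2],[0.2,44.66,-20.65,4.2,0,0,-1.2],[0.2,44.66,-20.65,4.2,0,0,-1.2],[0.2,44.66,-20.65,4.2,0,0,-1.2],[0.2,44.66,-20.65,4.2,0,0,-1.2],[0.2,44.66,-20.65,4.2,0,0,-1.2]]' 40
python3 - <<'E'
from h import *
go(.5516,-.2226,.2,-1.8)
E
```

```text
t: 0.9
ee_pos: [0.4857, -0.2866, 0.2079]
orientation: [0.717, 0.698, -0.0, -0.0]
contact_force: [0.4, -0.6, -0.1]
gripper_width: 0.0513
grip_force: 0.0
move cm [6.57 6.41 0.79] rz 0.005 tilt [-0.  0. -1.] q6 -0.63 t 0.9
```

```bash
python3 -m pendant '[[0.2,0,0,0,0,0,0],[0.2,0,0,0,0,0,0]]'
python3 - <<'E'
from h import *
go(.5516,-.2226,.2,-1.8)
E
```

```text
t: 1.1
ee_pos: [0.4851, -0.2871, 0.2077]
orientation: [0.718, 0.696, -0.0, -0.001]
contact_force: [0.3, 0.4, 0.5]
gripper_width: 0.0511
grip_force: 0.0
move cm [6.66 6.45 0.77] rz 0.0 tilt [-0.001  0.001 -1.   ] q6 -0.63 t 1.1
```

```bash
python3 -m pendant '[[0.2,3.3,3.2,0.4,0,0,0],[0.2,6.66,6.45,0.77,0,0,0],[0.2,6.66,6.45,0.77,0,0,0],[0.2,6.66,6.45,0.77,0,0,0]]'
python3 - <<'E'
from h import *
im,P,s=cloud('wrist'); cv2.imwrite('pics/w1.png',im); np.save('w1.npy',P)
go(.5516,-.2226,.055,-1.8)
hsv=cv2.cvtColor(im,cv2.COLOR_BGR2HSV); red=((hsv[...,0]<7)|(hsv[...,0]>174))&(hsv[...,1]>150)&(hsv[...,2]>120)
for lo,hi in ((.026,.045),(.056,.075)):
    n,l,st,c=cv2.connectedComponentsWithStats((red&(P[...,2]>lo)&(P[...,2]<hi)).astype(np.uint8))
    for i in range(1,n):
        if st[i,4]>60: print(st[i],c[i].round(0),np.median(P[l==i],0).round(4), np.nanmin(P[l==i],0)[:2].round(3),np.nanmax(P[l==i],0)[:2].round(3))
E
```

```text
t: 1.5
ee_pos: [0.5507, -0.2246, 0.2003]
orientation: [0.719, 0.695, -0.001, -0.0]
contact_force: [-0.4, 0.4, -0.3]
gripper_width: 0.0512
grip_force: 0.0
move cm [ 0.26  0.14 14.54] rz -0.003 tilt [-0.001 -0.    -1.   ] q6 -0.47 t 1.55
[327 188  31  29 554] [344. 200.] [ 0.5698 -0.2051  0.0353] [ 0.555 -0.219] [ 0.58  -0.195]
[285 196  26  12 114] [295. 200.] [ 0.5278 -0.2034  0.0353] [ 0.521 -0.21 ] [ 0.542 -0.201]
[115 213  23  26 452] [126. 225.] [ 0.3677 -0.2197  0.0294] [ 0.354 -0.233] [ 0.38  -0.208]
[320 241  22  17 146] [332. 251.] [ 0.559  -0.2495  0.0352] [ 0.548 -0.255] [ 0.566 -0.24 ]
[128 301  21  21 341] [138. 311.] [ 0.3598 -0.3106  0.0294] [ 0.347 -0.322] [ 0.372 -0.299]
[355 342  25  20 395] [367. 351.] [ 0.5903 -0.3576  0.0293] [ 0.578 -0.37 ] [ 0.603 -0.346]
```

View pics/w1.png

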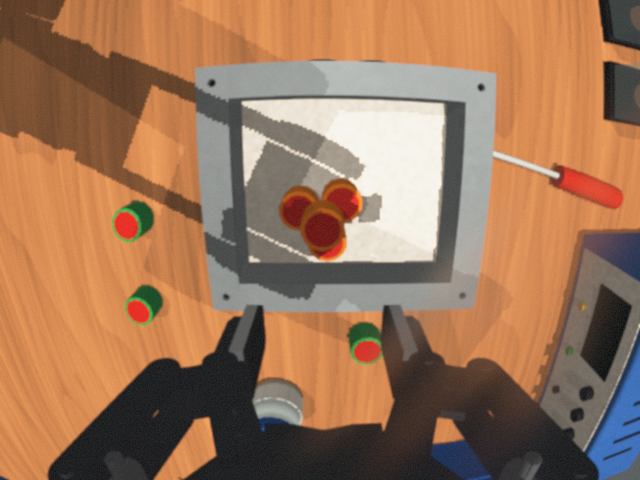

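The wrist view shows the pile, with D at (323,229), A at (343,201), C at (298,208) and B partly hidden at (332,250). Next I pick D.

```bash
python3 - <<'E'
from h import *
P=np.load('w1.npy'); Q=P[170:275,270:380].reshape(-1,3); Q=Q[(Q[:,2]>.061)&(Q[:,2]<.07)]
print(len(Q),Q.mean(0),Q.min(0),Q.max(0))
E
python3 -m pendant '[[0.2,0.2,0.1,5,0,0,0],[0.2,0.2,0.1,10,0,0,0],[0.2,0.2,0.1,10,0,0,0],[0.2,0.2,0.1,10,0,0,0]]'
```

```text
1524 [ 0.55101494 -0.22014286  0.06509734] [ 0.53486105 -0.2372804   0.06101454] [ 0.56743142 -0.20410857  0.06768866]
t: 1.95
ee_pos: [0.5509, -0.223, 0.1006]
orientation: [0.719, 0.695, -0.0, -0.001]
contact_force: [0.7, -0.4, 0.5]
gripper_width: 0.0516
grip_force: 0.0
```

```bash
python3 -m pendant '[[0.2,0.2,0,2.5,0,0,0],[0.2,0.2,0,4.5,0,0,0],[0.2,0.2,0,4.5,0,0,0],[-0.5,0.2,0,4.5,0,0,0],[-0.5,0.2,0,4.5,0,0,0],[-0.5,0.2,0,4.5,0,0,0],[-0.5,0.2,0,4.5,0,0,0],[-0.5,0.2,0,4.5,0,0,0]]' 30
python3 -m pendant '[[-0.5,0,0,-1,0,0,0],[-0.5,0,0,-3,0,0,0],[-0.5,0,0,-3,0,0,0]]'
python3 - <<'E'
from h import *
go(.6155,-.164,.065,-1.8)
E
```

```text
t: 2.75
ee_pos: [0.5541, -0.2212, 0.0583]
orientation: [0.719, 0.695, 0.0, 0.002]
contact_force: [-1.3, -1.0, 8.8]
gripper_width: 0.0328
grip_force: 30.1
t: 3.05
ee_pos: [0.5547, -0.221, 0.089]
orientation: [0.719, 0.695, 0.001, 0.003]
contact_force: [0.5, 0.0, -0.1]
gripper_width: 0.0326
grip_force: 29.9
move cm [5.91 5.88 2.42] rz -0.002 tilt [ 0.005 -0.003 -1.   ] q6 -0.46 t 3.05
```

```bash
python3 -m pendant '[[-0.5,2.9,2.9,0,0,0,0],[-0.5,5.9,5.9,0,0,0,0],[-0.5,5.9,5.9,2.4,0,0,0],[-0.5,5.9,5.9,4.4,0,0,0],[-0.5,5.9,5.9,5.4,0,0,0],[-0.5,5.9,5.9,5.4,0,0,0]]'
python3 - <<'E'
from h import *
go(.6155,-.164,.028,-1.8)
E
```

```text
t: 3.65
ee_pos: [0.6121, -0.1625, 0.0301]
orientation: [0.719, 0.695, -0.001, -0.001]
contact_force: [0.2, 0.5, -0.4]
gripper_width: 0.0328
grip_force: 30.0
move cm [-0.14  0.35  0.21] rz -0.002 tilt [-0.003  0.001 -1.   ] q6 -0.34 t 3.65
```

```bash
python3 -m pendant '[[-0.5,0,0,0.3,0,0,0],[-0.5,0,0,0.3,0,0,0],[0.08,0,0,0.3,0,0,0],[0.08,0,0,0.3,0,0,0],[0.08,0,0,0.3,0,0,0],[0.08,0,0,-2,0,0,0],[0.08,0,0,-6,0,0,0],[0.08,0,0,-10,0,0,0]]'
python3 -m pendant '[[0.08,-4,-6,-12,0,0,0.3],[0.08,-4,-6,-12,0,0,0.6],[0.08,-4,-6,-12,0,0,0.86],[0.08,-4,-6,-12,0,0,0.86]]'
python3 - <<'E'
from h import *
im,P,s=cloud('top'); cv2.imwrite('pics/c2.png',cv2.resize(im[190:310,340:450],None,fx=5,fy=5,interpolation=cv2.INTER_CUBIC)); np.save('t2.npy',P)
im,P,s=cloud('wrist'); cv2.imwrite('pics/w2.png',im); np.save('w2.npy',P)
print(s['ee_pos'],s['gripper_width'])
hsv=cv2.cvtColor(im,cv2.COLOR_BGR2HSV); red=((hsv[...,0]<14)|(hsv[...,0]>170))&(hsv[...,1]>150)
n,l,st,c=cv2.connectedComponentsWithStats((red&(P[...,2]>.03)&(P[...,2]<.04)).astype(np.uint8))
for i in range(1,n):
        if st[i,4]>150: print(st[i],c[i].round(0),np.mean(P[l==i],0).round(4), np.nanmin(P[l==i],0)[:2].round(3),np.nanmax(P[l==i],0)[:2].round(3))
E
```

```text
t: 4.45
ee_pos: [0.6127, -0.1627, 0.1322]
orientation: [0.719, 0.695, -0.0, -0.001]
contact_force: [0.7, -0.6, -0.2]
gripper_width: 0.0462
grip_force: 0.0
t: 4.85
ee_pos: [0.5529, -0.2035, 0.2577]
orientation: [0.894, 0.448, 0.002, 0.004]
contact_force: [1.2, -0.1, -0.6]
gripper_width: 0.0463
grip_force: 0.0
[ 0.55273564 -0.20241829  0.25533037] 0.0462089305312205
[333 124  30  29 689] [348. 138.] [ 0.6143 -0.1632  0.0353] [ 0.6   -0.177] [ 0.628 -0.15 ]
[320 187  33  34 814] [335. 205.] [ 0.5663 -0.2077  0.0352] [ 0.55  -0.224] [ 0.583 -0.191]
[294 212  34  34 813] [310. 229.] [ 0.5325 -0.2123  0.0352] [ 0.516 -0.229] [ 0.549 -0.197]
[329 221  32  33 794] [345. 237.] [ 0.5542 -0.2402  0.0351] [ 0.538 -0.257] [ 0.57  -0.225]
```

View pics/w2.png

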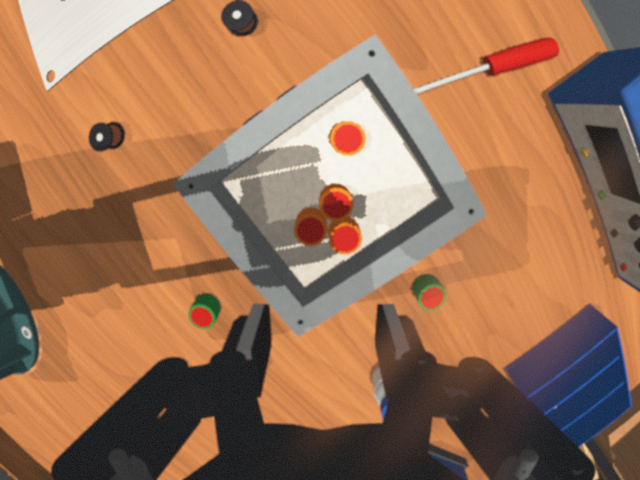

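The view shows D standing at (347,138) and the three others at (336,203), (311,229) and (345,237), which matches expectations. Next is A.

```bash
python3 - <<'E'
from h import *
go(.5688,-.2055,.028,-50)
E
```

```text
move cm [ 0.65  1.48 22.55] rz 0.237 tilt [ 0.003 -0.001 -1.   ] q6 0.17 t 4.95
```

```bash
python3 -m pendant '[[0.08,0.65,1.48,5,0,0,0.12],[0.08,0.65,1.48,10,0,0,0.237],[0.08,0.65,1.48,15,0,0,0.237],[0.08,0.65,1.48,16.5,0,0,0.237],[0.08,0.65,1.48,16.5,0,0,0.237],[0.08,0.65,1.48,16.5,0,0,0.237]]'
python3 - <<'E'
from h import *
go(.5688,-.2055,.028,-50)
E
```

```text
t: 5.55
ee_pos: [0.5679, -0.2041, 0.0861]
orientation: [0.939, 0.345, -0.0, -0.001]
contact_force: [1.0, -0.1, 0.2]
gripper_width: 0.046
grip_force: 0.0
move cm [-0.02  0.17  5.81] rz 0.005 tilt [-0.001  0.001 -1.   ] q6 0.41 t 5.55
```

```bash
python3 -m pendant '[[0.08,0,0.15,3,0,0,0],[0.08,0,0.15,5,0,0,0],[0.08,0,0.15,5.8,0,0,0],[0.08,0,0.15,5.8,0,0,0],[-0.5,0,0.15,5.8,0,0,0],[-0.5,0,0.15,5.8,0,0,0],[-0.5,0,0.15,5.8,0,0,0],[-0.5,0,0.15,5.8,0,0,0]]' 30
python3 -m pendant '[[-0.5,0,0,-0.5,0,0,0],[-0.5,0,0,-2,0,0,0],[-0.5,0,0,-4.5,0,0,0],[-0.5,0,0,-4.5,0,0,0],[-0.5,0,0,-4.5,0,0,0]]'
python3 - <<'E'
from h import *
go(.6133,-.2361,.031,-50)
E
```

```text
t: 6.35
ee_pos: [0.5701, -0.2061, 0.0302]
orientation: [0.939, 0.343, 0.001, 0.001]
contact_force: [-0.3, 1.0, 6.4]
gripper_width: 0.0328
grip_force: 30.4
t: 6.85
ee_pos: [0.5695, -0.2059, 0.0749]
orientation: [0.939, 0.343, 0.001, 0.001]
contact_force: [0.4, 0.0, -0.1]
gripper_width: 0.0327
grip_force: 29.9
move cm [1.4  5.12 4.4 ] rz 0.003 tilt [ 0.002 -0.001 -1.   ] q6 0.41 t 6.85
```

```bash
python3 -m pendant '[[-0.5,0.7,2.6,0,0,0,0],[-0.5,1.5,5.2,0,0,0,0],[-0.5,1.5,5.2,2,0,0,0],[-0.5,1.5,5.2,3.8,0,0,0],[-0.5,1.5,5.2,4.4,0,0,0],[-0.5,1.5,5.2,4.4,0,0,0],[-0.5,1.5,5.2,4.4,0,0,0]]'
python3 -m pendant '[[0.08,0,0,0,0,0,0],[0.08,0,0,0,0,0,0],[0.08,0,0,0,0,0,0],[0.08,0,0,-2,0,0,0],[0.08,0,0,-6,0,0,0],[0.08,0,0,-8,0,0,0],[0.08,0,0,-8,0,0,0]]'
python3 - <<'E'
from h import *
go(.5325,-.213,.028,35)
E
```

```text
t: 7.55
ee_pos: [0.613, -0.2353, 0.0295]
orientation: [0.939, 0.343, -0.001, -0.001]
contact_force: [-1.8, 0.4, 4.5]
gripper_width: 0.0327
grip_force: 31.0
t: 8.25
ee_pos: [0.6163, -0.2368, 0.1131]
orientation: [0.939, 0.343, 0.002, 0.002]
contact_force: [0.4, 0.6, 0.7]
gripper_width: 0.046
grip_force: 0.0
move cm [-4.89 -7.27  8.46] rz -1.481 tilt [ 0.006 -0.003 -1.   ] q6 0.4 t 8.25
```

```bash
python3 -m pendant '[[0.08,-2.5,-3.7,0,0,0,-0.15],[0.08,-5.1,-7.3,0,0,0,-0.3],[0.08,-5.1,-7.3,0,0,0,-0.45],[0.08,-5.1,-7.3,0,0,0,-0.6],[0.08,-5.1,-7.3,0,0,0,-0.75],[0.08,-5.1,-7.3,0,0,0,-0.9],[0.08,-5.1,-7.3,0,0,0,-1.13],[0.08,-5.1,-7.3,0,0,0,-1.13]]'
python3 -m pendant '[[0.08,0,0,3,0,0,0],[0.08,0,0,3,0,0,0],[0.08,0,0,3,0,0,0]]'
python3 - <<'E'
from h import *
go(.5307,-.2106,.028,15)
im,P,s=cloud('wrist')
hsv=cv2.cvtColor(im,cv2.COLOR_BGR2HSV); red=((hsv[...,0]<14)|(hsv[...,0]>170))&(hsv[...,1]>150)
n,l,st,c=cv2.connectedComponentsWithStats((red&(P[...,2]>.03)&(P[...,2]<.04)).astype(np.uint8))
for i in range(1,n):
        if st[i,4]>150: print(st[i],np.mean(P[l==i],0).round(4), np.nanmin(P[l==i],0)[:2].round(3),np.nanmax(P[l==i],0)[:2].round(3))
E
```

```text
t: 9.05
ee_pos: [0.527, -0.2123, 0.1084]
orientation: [0.607, 0.794, -0.0, -0.001]
contact_force: [0.3, -0.7, 1.7]
gripper_width: 0.0462
grip_force: 0.0
t: 9.35
ee_pos: [0.5266, -0.2121, 0.0785]
orientation: [0.61, 0.793, -0.0, -0.002]
contact_force: [-0.0, 0.5, 0.4]
gripper_width: 0.046
grip_force: 0.0
move cm [0.03 0.45 5.05] rz -0.002 tilt [-0.003  0.002 -1.   ] q6 -0.76 t 9.35
[ 476  213   50   55 1657] [ 0.6141 -0.1613  0.0352] [ 0.598 -0.177] [ 0.63  -0.147]
[ 300  259   78  108 4855] [ 0.5398 -0.2235  0.035 ] [ 0.515 -0.258] [ 0.568 -0.196]
[ 425  333   47   33 1055] [ 0.6094 -0.2325  0.0352] [ 0.594 -0.244] [ 0.626 -0.221]
```

```bash
python3 -m pendant '[[0.08,0,0.45,2.5,0,0,0],[0.08,0,0.45,4.3,0,0,0],[0.08,0,0.45,5.05,0,0,0],[0.08,0,0.45,5.05,0,0,0],[-0.5,0,0.45,5.05,0,0,0],[-0.5,0,0.45,5.05,0,0,0],[-0.5,0,0.45,5.05,0,0,0],[-0.5,0,0.45,5.05,0,0,0]]' 30
python3 -m pendant '[[-0.5,0,0,-0.5,0,0,0],[-0.5,0,0,-2,0,0,0],[-0.5,0,0,-4.5,0,0,0],[-0.5,0,0,-4.5,0,0,0],[-0.5,0,0,-4.5,0,0,0]]'
python3 - <<'E'
from h import *
go(.5300,-.1610,.031,15)
E
```

```text
t: 10.2
ee_pos: [0.5328, -0.212, 0.03]
orientation: [0.609, 0.793, 0.0, 0.001]
contact_force: [-0.6, 0.6, 5.1]
gripper_width: 0.0329
grip_force: 30.2
t: 10.7
ee_pos: [0.5325, -0.2117, 0.0746]
orientation: [0.609, 0.793, 0.0, 0.001]
contact_force: [-0.3, 0.2, 0.1]
gripper_width: 0.0329
grip_force: 29.9
move cm [4.97 1.06 4.36] rz -0.002 tilt [ 0.001 -0.001 -1.   ] q6 -0.76 t 10.7
```

```bash
python3 -m pendant '[[-0.5,2.5,0.5,0,0,0,0],[-0.5,5,1.05,0,0,0,0],[-0.5,5,1.05,2,0,0,0],[-0.5,5,1.05,3.8,0,0,0],[-0.5,5,1.05,4.4,0,0,0],[-0.5,5,1.05,4.4,0,0,0],[-0.5,5,1.05,4.4,0,0,0]]'
python3 -m pendant '[[0.08,0,0,0,0,0,0],[0.08,0,0,0,0,0,0],[0.08,0,0,0,0,0,0],[0.08,0,0,-2,0,0,0],[0.08,0,0,-6,0,0,0],[0.08,0,0,-11,0,0,0.15],[0.0,0,0,-15,0,0,0.29],[0.0,0,0,-15,0,0,0.29]]'
python3 -m pendant '[[0.0,0,0,0,0,0,0],[0.0,0,0,0,0,0,0]]'
python3 - <<'E'
from h import *
im,P,s=cloud('wrist')
cv2.imwrite('pics/w3.png',im)
hsv=cv2.cvtColor(im,cv2.COLOR_BGR2HSV); red=((hsv[...,0]<14)|(hsv[...,0]>170))&(hsv[...,1]>150)
n,l,st,c=cv2.connectedComponentsWithStats((red&(P[...,2]>.03)&(P[...,2]<.04)).astype(np.uint8))
for i in range(1,n):
        if st[i,4]>150: print(st[i],np.mean(P[l==i],0).round(4), np.nanmin(P[l==i],0)[:2].round(3),np.nanmax(P[l==i],0)[:2].round(3))
go(.552,-.238,.07,-1.8)
E
```

```text
t: 11.4
ee_pos: [0.5289, -0.1604, 0.0295]
orientation: [0.61, 0.793, -0.0, -0.001]
contact_force: [-0.3, -0.9, -0.5]
gripper_width: 0.0327
grip_force: 32.0
t: 12.2
ee_pos: [0.5333, -0.1622, 0.1862]
orientation: [0.719, 0.695, 0.002, 0.005]
contact_force: [-0.0, -0.8, -0.2]
gripper_width: 0.0429
grip_force: 0.0
t: 12.4
ee_pos: [0.5284, -0.1601, 0.1789]
orientation: [0.717, 0.697, -0.0, -0.001]
contact_force: [0.1, 0.3, -1.4]
gripper_width: 0.0429
grip_force: 0.0
[ 304  210   41   42 1339] [ 0.5295 -0.1596  0.0351] [ 0.514 -0.177] [ 0.545 -0.144]
[414 216  33  34 865] [ 0.6141 -0.1632  0.0353] [ 0.6   -0.178] [ 0.628 -0.15 ]
[401 298  36  33 531] [ 0.6076 -0.2372  0.0351] [ 0.594 -0.254] [ 0.626 -0.221]
[337 302  35  36 917] [ 0.5534 -0.2399  0.035 ] [ 0.539 -0.258] [ 0.568 -0.224]
move cm [-7.74  2.64 10.83] rz 0.002 tilt [-0.003  0.001 -1.   ] q6 -0.39 t 12.45
```

View pics/w3.png

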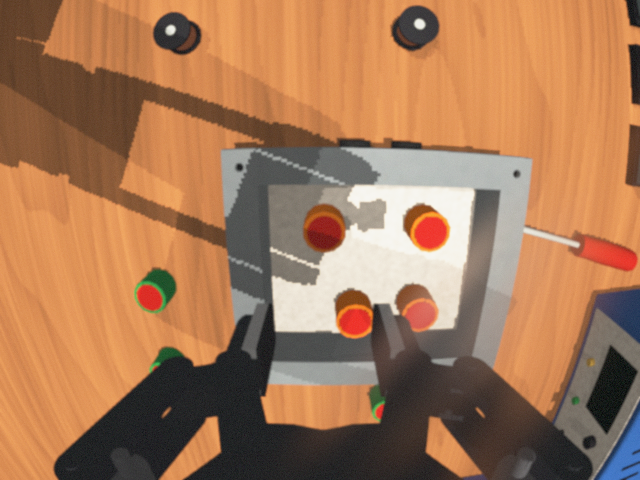

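The view shows the four canisters separated. B at (350,315) and A at (417,305) are about 56 mm apart, so I'll move B 25 mm in −x for more margin.

```bash
python3 -m pendant '[[0,-4,1.5,4,0,0,0],[0,-7.75,2.5,8,0,0,0],[0,-7.75,2.5,10,0,0,0],[0,-7.75,2.5,10,0,0,0],[0,-7.75,2.5,10,0,0,0]]'
python3 - <<'E'
from h import *
go(.5515,-.2385,.029,-1.8)
E
```

```text
t: 12.95
ee_pos: [0.5505, -0.2378, 0.0784]
orientation: [0.718, 0.696, -0.001, -0.002]
contact_force: [-0.2, 0.1, 1.5]
gripper_width: 0.0427
grip_force: 0.0
move cm [-0.08  0.12  4.94] rz 0.001 tilt [-0.004  0.003 -1.   ] q6 -0.49 t 12.95
```

```bash
python3 -m pendant '[[0,-0.1,0.1,2.5,0,0,0],[0,-0.1,0.1,4.2,0,0,0],[0,-0.1,0.1,4.9,0,0,0],[0,-0.1,0.1,4.9,0,0,0],[-0.5,-0.1,0.1,4.9,0,0,0],[-0.5,-0.1,0.1,4.9,0,0,0],[-0.5,-0.1,0.1,4.9,0,0,0],[-0.5,-0.1,0.1,4.9,0,0,0]]' 30
python3 -m pendant '[[-0.5,0,0,-1,0,0,0],[-0.5,0.2,-1.2,-1,0,0,0],[-0.5,0.4,-2.4,-1,0,0,0],[-0.5,0.4,-2.4,-0.5,0,0,0],[-0.5,0.4,-2.4,0,0,0,0],[-0.5,0.4,-2.4,0,0,0,0],[-0.5,0.4,-2.4,0,0,0,0]]'
python3 -m pendant '[[0.05,0,0,0,0,0,0],[0.05,0,0,0,0,0,0],[0.05,0,0,0,0,0,0],[0.05,0,0,-2,0,0,0],[0.05,0,0,-6,0,0,0],[0.05,0,0,-11,0,0,0],[0.05,0,0,-16,0,0,0],[0.05,0,0,-18,0,0,0]]'
python3 -m pendant '[[0.05,5,-4,0,0,0,0],[0.05,10,-4,0,0,0,0],[0.05,10,-4,0,0,0,0],[0.05,10,-4,0,0,0,0]]'
python3 - <<'E'
from h import *
im,P,s=cloud('wrist')
hsv=cv2.cvtColor(im,cv2.COLOR_BGR2HSV); red=((hsv[...,0]<14)|(hsv[...,0]>170))&(hsv[...,1]>150)
n,l,st,c=cv2.connectedComponentsWithStats((red&(P[...,2]>.03)&(P[...,2]<.04)).astype(np.uint8))
for i in range(1,n):
        if st[i,4]>100: print(st[i],np.mean(P[l==i],0).round(4), np.nanmin(P[l==i],0)[:2].round(3),np.nanmax(P[l==i],0)[:2].round(3))
go(.5145,.191,.2,-102.8)
E
```

```text
t: 13.75
ee_pos: [0.5539, -0.2401, 0.0323]
orientation: [0.718, 0.696, 0.0, 0.001]
contact_force: [0.5, 1.6, 5.7]
gripper_width: 0.0325
grip_force: 30.3
t: 14.45
ee_pos: [0.5283, -0.2349, 0.0307]
orientation: [0.718, 0.696, -0.0, -0.001]
contact_force: [-3.3, 0.1, 5.9]
gripper_width: 0.0328
grip_force: 32.6
t: 15.25
ee_pos: [0.5316, -0.2364, 0.2162]
orientation: [0.718, 0.696, 0.001, 0.004]
contact_force: [0.9, -0.4, 0.2]
gripper_width: 0.0452
grip_force: 0.0
t: 15.65
ee_pos: [0.4918, -0.1323, 0.2111]
orientation: [0.717, 0.697, 0.0, -0.0]
contact_force: [0.4, -1.0, -0.6]
gripper_width: 0.0451
grip_force: 0.0
[349 236  35  31 796] [ 0.5295 -0.1617  0.0353] [ 0.515 -0.177] [ 0.545 -0.147]
[442 236  29  29 579] [ 0.6131 -0.1621  0.0352] [ 0.6   -0.177] [ 0.628 -0.149]
[347 307  28  33 610] [ 0.5276 -0.2353  0.0349] [ 0.513 -0.254] [ 0.539 -0.219]
[430 307  30  29 536] [ 0.6117 -0.239   0.0352] [ 0.595 -0.256] [ 0.625 -0.222]
move cm [32.53  1.27  1.1 ] rz -1.375 tilt [ 0.001 -0.001 -1.   ] q6 -0.37 t 15.7
```

```bash
python3 -m pendant '[[0,5,0.2,0,0,0,-0.14],[0,10,0.4,0,0,0,-0.28],[0,15,0.6,0,0,0,-0.42],[0,20,0.8,0,0,0,-0.56],[0,25,1,0,0,0,-0.7],[0,30,1.2,0,0,0,-0.84],[0,32.5,1.25,0,0,0,-1],[0,32.5,1.25,0,0,0,-1.12]]'
python3 -m pendant '[[0,0,0,0,0,0,-0.12],[0,0,0,0,0,0,-0.25],[0,0,0,0,0,0,-0.25],[0,0,0,0,0,0,-0.25]]'
python3 - <<'E'
from h import *
from m import rect
go(.5145,.191,.2,-102.8)
im,P,s=cloud('wrist'); cv2.imwrite('pics/w4.png',im)
d=np.hypot(P[...,0]-.5145,P[...,1]-.191)
m=(P[...,2]>.04)&(P[...,2]<.065)&(d<.08); rect(P[m],'grip'); print(np.median(P[m],0),m.sum())
E
```

```text
t: 16.5
ee_pos: [0.5166, 0.1932, 0.2109]
orientation: [0.234, 0.972, 0.001, 0.001]
contact_force: [-0.1, -0.4, 0.3]
gripper_width: 0.0428
grip_force: 0.0
t: 16.9
ee_pos: [0.5157, 0.1898, 0.2109]
orientation: [0.117, 0.993, -0.0, 0.0]
contact_force: [-0.2, -0.3, -0.8]
gripper_width: 0.0427
grip_force: 0.0
move cm [0.14 0.09 1.09] rz -0.012 tilt [ 0. -0. -1.] q6 -1.11 t 16.9
grip centre [513.7 192.8] size [12.3 99.6] long axis deg 166.97
[0.50872941 0.19400369 0.05462745] 1768
```

View pics/w4.png

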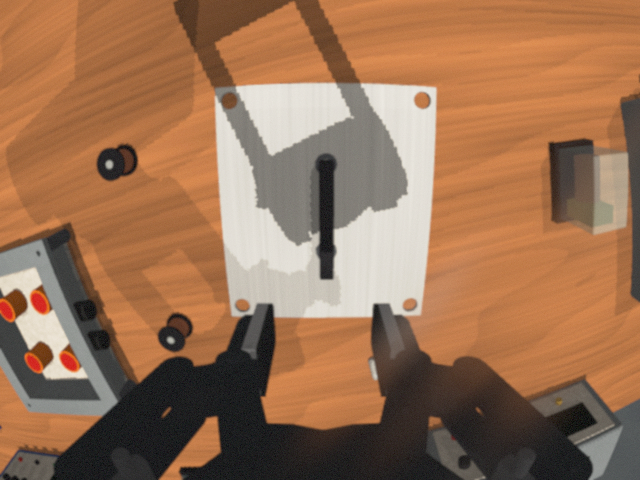

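The cover is straight under the tool, with its bar running from (326,160) to (326,278). I descend and grip.

```bash
python3 -m pendant '[[0,0.1,0.1,5,0,0,-0.012],[0,0.1,0.1,10,0,0,-0.012],[0,0.1,0.1,12,0,0,-0.012],[0,0.1,0.1,12,0,0,-0.012],[0,0.1,0.1,12,0,0,-0.012]]'
python3 - <<'E'
from h import *
go(.514,.1918,.042,-103)
E
```

```text
t: 17.45
ee_pos: [0.5144, 0.1916, 0.0914]
orientation: [0.11, 0.994, 0.0, 0.0]
contact_force: [-0.1, -0.6, 0.2]
gripper_width: 0.0425
grip_force: 0.0
move cm [0.04 0.01 4.94] rz 0.006 tilt [ 0.  0. -1.] q6 -1.12 t 17.45
```

```bash
python3 -m pendant '[[0,0,0,2.5,0,0,0],[0,0,0,4.4,0,0,0],[0,0,0,4.9,0,0,0],[0,0,0,4.9,0,0,0],[-1,0,0,4.9,0,0,0],[-1,0,0,4.9,0,0,0],[-1,0,0,4.9,0,0,0],[-1,0,0,4.9,0,0,0]]' 100
python3 -m pendant '[[-1,0,0,0,0,0,0],[-1,0,0,0,0,0,0],[-1,0,0,0,0,0,0],[-1,0,0,-0.5,0,0,0],[-1,0,0,-1,0,0,0],[-1,0,0,-1,0,0,0]]'
```

```text
t: 18.25
ee_pos: [0.5149, 0.1921, 0.0437]
orientation: [0.109, 0.994, 0.001, 0.001]
contact_force: [-1.4, 0.7, 6.8]
gripper_width: 0.0102
grip_force: 98.0
t: 18.85
ee_pos: [0.5139, 0.1918, 0.0528]
orientation: [0.109, 0.994, 0.0, 0.0]
contact_force: [0.1, -0.1, -4.7]
gripper_width: 0.0102
grip_force: 98.0
```

```bash
python3 -m pendant '[[-1,0,0,-2,0,0,0],[-1,0,0,-5,0,0,0],[-1,0,0,-9,0,0,0],[-1,0,0,-13,0,0,0],[-1,0,0,-14,0,0,0],[-1,0,0,-14,0,0,0],[-1,0,0,-14,0,0,0]]'
python3 - <<'E'
from h import *
go(.5728,-.1985,.185,88.24)
E
```

```text
t: 19.55
ee_pos: [0.5124, 0.1914, 0.1905]
orientation: [0.109, 0.994, -0.0, -0.001]
contact_force: [0.4, -0.3, -5.1]
gripper_width: 0.0099
grip_force: 98.4
move cm [-14.36 -36.75   0.55] rz -0.188 tilt [-0.003 -0.001 -1.   ] q6 -1.12 t 19.55
```

```bash
python3 -m pendant '[[-1,-0.5,-1.3,0,0,0,0],[-1,-1.4,-3.7,0,0,0,-0.02],[-1,-2.7,-7,0,0,0,-0.05],[-1,-4.2,-10.8,0,0,0,-0.08],[-1,-5.7,-14.6,0,0,0,-0.11],[-1,-7.2,-18.4,0,0,0,-0.14],[-1,-8.7,-22.2,0,0,0,-0.16],[-1,-10.2,-26,0,0,0,-0.188]]'
python3 -m pendant '[[-1,-1.4,-3.6,0,0,0,0],[-1,-2.6,-6.6,0,0,0,0],[-1,-3.5,-9,0,0,0,0],[-1,-4.0,-10.2,0,0,0,0],[-1,-4.16,-10.75,0,0,0,0],[-1,-4.16,-10.75,0,0,0,0],[-1,-4.16,-10.75,0,0,0,0],[-1,-4.16,-10.75,0,0,0,0]]'
python3 - <<'E'
from h import *
go(.5728,-.1985,.125,88.24)
E
```

```text
t: 20.35
ee_pos: [0.5554, -0.0864, 0.1898]
orientation: [0.015, 1.0, 0.0, -0.002]
contact_force: [-0.3, -0.4, -4.3]
gripper_width: 0.0099
grip_force: 98.3
t: 21.15
ee_pos: [0.5946, -0.1915, 0.1919]
orientation: [0.015, 1.0, 0.0, -0.0]
contact_force: [-0.6, 0.3, -5.7]
gripper_width: 0.0101
grip_force: 98.3
move cm [ 2.15 -0.77  6.69] rz 0.001 tilt [-0.001  0.001 -1.   ] q6 -1.96 t 21.15
```

```bash
python3 -m pendant '[[-1,1,-0.4,1.5,0,0,0],[-1,2.15,-0.77,3.5,0,0,0],[-1,2.15,-0.77,5.5,0,0,0],[-1,2.15,-0.77,6.7,0,0,0],[-1,2.15,-0.77,6.7,0,0,0],[-1,2.15,-0.77,6.7,0,0,0],[-1,2.15,-0.77,6.7,0,0,0]]'
python3 - <<'E'
from h import *
go(.5728,-.1985,.1127,88.24)
im,P,s=cloud('top'); cv2.imwrite('pics/t5.png',im)
im2,P2,s=cloud('wrist'); cv2.imwrite('pics/w5.png',im2); np.save('w5.npy',P2); np.save('t5.npy',P)
cv2.imwrite('pics/both.png',np.hstack([cv2.resize(im[170:330,320:480],(400,400),interpolation=cv2.INTER_CUBIC),cv2.resize(im2[40:360,160:480],(400,400),interpolation=cv2.INTER_CUBIC)]))
E
```

```text
t: 21.85
ee_pos: [0.5745, -0.2001, 0.1262]
orientation: [0.015, 1.0, -0.0, 0.001]
contact_force: [-0.1, -0.5, -5.0]
gripper_width: 0.0099
grip_force: 98.3
move cm [0.18 0.16 1.35] rz 0.0 tilt [ 0.002 -0.001 -1.   ] q6 -1.99 t 21.85
```

View pics/both.png

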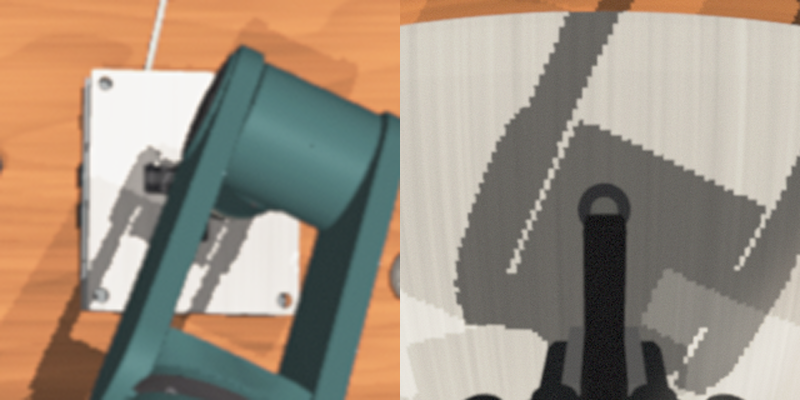

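The left half (top camera) shows three cover holes, at about (104,82), (100,295) and (284,299), with the flange visible through them. I go down to the final height and look closely at those holes.

```bash
python3 -m pendant '[[-1,0.1,0.1,0.5,0,0,0],[-1,0.15,0.15,1,0,0,0],[-1,0.15,0.15,1.3,0,0,0],[-1,0.15,0.15,1.3,0,0,0],[-1,0.15,0.15,1.3,0,0,0],[-1,0.15,0.15,1.3,0,0,0]]'
python3 - <<'E'
from h import *
go(.5728,-.1985,.1127,88.24)
im,P,s=cloud('top'); cv2.imwrite('pics/t6.png',im); np.save('t6.npy',P)
o=[]
# expected holes in px at z .073
c=imaging.camera_info('top');T=np.linalg.inv(np.array(c['T']))
ex=np.array([np.cos(-.0307),np.sin(-.0307)]);ey=np.array([-ex[1],ex[0]])
for sx,sy in ((1,1),(-1,1),(-1,-1)):
    w=np.r_[np.array([.5724,-.1988])+sx*.103*ex+sy*.088*ey,.073]; q=T[:3,:3]@w+T[:3,3]
    u,v=int(round(c['fx']*q[0]/q[2]+c['cx'])),int(round(c['fy']*q[1]/q[2]+c['cy'])); print(u-12,v-12)
    o.append(cv2.resize(im[v-12:v+13,u-12:u+13],(250,250),interpolation=cv2.INTER_CUBIC))
cv2.imwrite('pics/holes.png',np.hstack(o))
E
```

```text
t: 22.55
ee_pos: [0.5721, -0.1985, 0.1121]
orientation: [0.015, 1.0, -0.0, 0.0]
contact_force: [0.7, -0.3, -4.2]
gripper_width: 0.0097
grip_force: 98.3
move cm [-0.07  0.01 -0.06] rz -0.0 tilt [ 0. -0. -1.] q6 -1.99 t 22.55
348 193
347 277
419 279
```

View pics/holes.png

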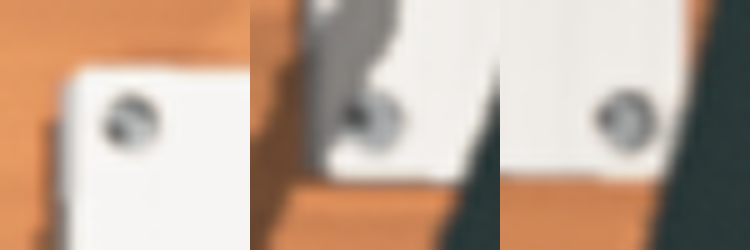

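The crops show hole centres at about (131,122), (127,122) and (128,121), each with a dark thread spot slightly to the left. I compare these numerically.

```bash
python3 - <<'E'
from h import *
from m import rect
th=np.array([ray('top',340+a/5-.4,190+b/5-.4,.054)[:2]*1000 for a,b in [(97,81),(89,494),(446,503)]])
ho=np.array([ray('top',u,v,.0725)[:2]*1000 for u,v in [(360.65,204.75),(359.25,288.75),(431.35,290.65)]])
print(th.round(1),ho.round(1),'hole-thread',(ho-th).round(1))
im=cv2.imread('pics/t6.png'); hsv=cv2.cvtColor(im,cv2.COLOR_BGR2HSV)
# centroids of holes: non-white pixels inside a small window
for (u,v) in [(360.65,204.75),(359.25,288.75),(431.35,290.65)]:
    w=im[int(v)-6:int(v)+7,int(u)-6:int(u)+7].astype(float).mean(2); print(w.round(0).astype(int)) if u>430 else None
P=np.load('t6.npy'); v,u=np.mgrid[0:480,0:640]
m=(u>350)&(u<380)&(v>195)&(v<300)&(hsv[...,1]<40)&(hsv[...,2]>200); print('plate top z',np.nanmedian(P[m][:,2]))
E
```

```text
[[ 679.1 -113.2]
 [ 473.3 -106.6]
 [ 467.8 -282.8]] [[ 678.8 -115.7]
 [ 472.7 -109.5]
 [ 467.  -284.8]] hole-thread [[-0.2 -2.5]
 [-0.6 -3. ]
 [-0.8 -2. ]]
[[232 232 233 234 235 234 235 235 234 233 235 231 187]
 [232 232 234 235 235 235 235 236 234 233 235 231 181]
 [232 233 234 235 236 235 235 235 234 234 235 231 176]
 [232 233 234 235 232 226 220 222 226 232 235 229 169]
 [232 234 235 230 214 177 153 151 178 220 233 221 155]
 [233 233 232 211 166 149 146 129 134 191 225 205 135]
 [233 234 230 183 121 134 157 150 128 166 212 179 108]
 [233 234 231 190 134 142 161 156 130 157 199 164  94]
 [233 234 233 218 180 165 161 149 137 171 190 143  79]
 [233 234 235 230 213 183 165 150 167 204 192 130  69]
 [234 234 235 235 230 216 199 198 218 226 180 105  57]
 [225 225 227 228 232 230 228 228 232 224 162  85  49]
 [178 178 179 186 202 211 212 213 209 183 125  69  51]]
plate top z 0.07182618621347459
```

The holes lie about 2.5 mm too far toward −y, so I shift the cover by that much and check again.

```bash
python3 -m pendant '[[-1,-0.05,0.12,0,0,0,0],[-1,-0.05,0.25,0,0,0,0],[-1,-0.05,0.25,0,0,0,0],[-1,-0.05,0.25,0,0,0,0],[-1,-0.05,0.25,0,0,0,0],[-1,-0.05,0.25,0,0,0,0]]'
python3 - <<'E'
from h import *
im,P,s=cloud('top'); print(s['ee_pos'],s['contact_force'],s['gripper_width'],s['joint_vel'].round(4))
o=[]
for u,v in ((348,193),(347,277),(419,279)): o.append(cv2.resize(im[v:v+25,u:u+25],(250,250),interpolation=cv2.INTER_CUBIC))
cv2.imwrite('pics/holes2.png',np.hstack(o))
E
```

```text
t: 23.2
ee_pos: [0.5725, -0.196, 0.1121]
orientation: [0.015, 1.0, 0.0, -0.0]
contact_force: [-0.1, 0.7, -4.2]
gripper_width: 0.01
grip_force: 98.3
[ 0.57253111 -0.19595701  0.11210095] [-0.11610041  0.73715988 -4.24422738] 0.00995688741363368 [-0.0013  0.0013  0.0004 -0.0007 -0.0012  0.0008]
```

View pics/holes2.png

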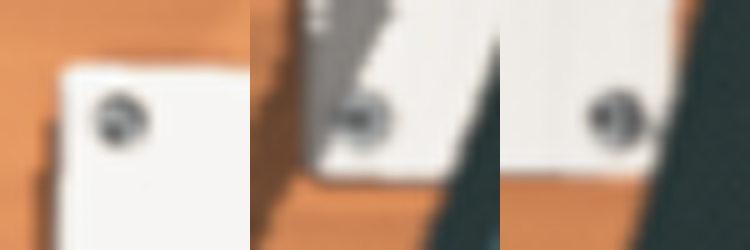

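The threads now show inside each hole, with only the small leftward offset expected from parallax. The cover is aligned, still and held, so I hand in.

```bash
python3 -c "from workcell import job_done; print(job_done())"
```

```text
the job is handed in; nothing more can be done
None
```

The job is handed in: the four canisters stand one in each quarter, at least 70 mm apart by the wrist camera. The cover is held level and still about 15 mm above the flange. The three holes visible to the top camera line up with their threads to about 2 mm; the arm hid the fourth hole, and the hand-in returned no verdict.

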